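# Weigh down the spring scale to its mark

## Task

Lift the long bar weight out of its rack by its ends, set it down flat on the bench and let go, then take it again across its sides and lay it on the scale's pan between the two end cheeks. Stand as many of the small knob weights upright on the pan as it takes for the pointer to come to rest between the two prongs of the gauge, leaving any spare ones upright on the bench. Place everything gently, so that the pan never jerks down or hits its stop, and leave the short bar and all the other things where they are.

Things in the scene. Friction and masses are not known exactly. Their poses are not given: they have to be found in the camera images.
- scale: spring scale, fixed to the bench: white housing 190 (x) x 160 (y) x 66 mm; origin at the centre of its underside; a slim aluminium gauge post 145 mm tall stands at its +x end (at x = +116, y = +40 mm). The pan lies 60 to 175 mm above the bench, depending on its load
- pan (a joint): downward travel of the sprung pan in m: 0 = unloaded spring, grows as the pan sinks; about 0.026 to 0.043 at the start, stop at 0.118. The spring is soft: 10 g sink it about 1 mm, and it settles in about 1 s
- pan_bay (a point): point on the pan's upper face (moves with it), centre of the bay for the long bar; x runs along the bay, z up. At x = +-39 mm stand the inner faces of two steel end cheeks, 6 mm thick, 50 mm wide in y, 26 mm tall; the bay is open to both sides. The pan is a flat steel plate 190 (x) x 170 (y) x 5 mm whose middle lies at (0, +40 mm) from this point
- pan_clear (a point): point on the pan's upper face (moves with it, axes like pan_bay), 85 mm in y from pan_bay, in the middle of a clear area 120 (x) x 70 (y) mm for the knob weights; a sample pot fixed to the pan, 47 mm in diameter, 33 mm tall, stands at (+98, +7 mm) from this point
- pointer (a point): tip of the dark pointer, a tab 4 mm thick and 16 mm wide that sticks out 21 mm from the pan's +x edge; point at mid-thickness, 2 mm below the pan's upper face
- gauge (a point): middle of the gap between the gauge's two fixed black horizontal prongs, 60 mm long from the post, one above the other, 18 mm free height between them (9 mm up and down from this point), 110 mm above the bench; the target for pointer; axes as the scale's, z up
- rack: grey plastic rack fixed to the bench, 62 (x) x 104 (y) mm, origin at the centre of its underside; two bays, 40 mm wide, along x at y = +-24 mm, floor 8 mm above the bench, between three upright walls 58 mm long whose tops are 34 mm above the bench; open at both ends
- bar_long: long bar weight, steel, 66 (x) x 30 (y) x 22 (z) mm, about 340 g; origin at the centre of its underside; lies in one of the rack's bays along the rack's x, its ends standing 2 mm out of the rack and its sides 5 mm from the walls
- bar_short: short bar weight, steel, 44 (x) x 30 x 22 mm, in the other bay of the rack; origin at the centre of its underside; not needed
- knob0: small knob weight (one of three alike), steel, standing on the bench: body 30 mm in diameter and 22 mm tall, with a knob 18 mm in diameter on top, 36 mm tall in all, about 120 g; origin at the centre of its underside
- knob1: small knob weight (one of three alike), steel, standing on the bench: body 30 mm in diameter and 22 mm tall, with a knob 18 mm in diameter on top, 36 mm tall in all, about 120 g; origin at the centre of its underside
- knob2: small knob weight (one of three alike), steel, standing on the bench: body 30 mm in diameter and 22 mm tall, with a knob 18 mm in diameter on top, 36 mm tall in all, about 120 g; origin at the centre of its underside
- amber: bystander: brown bottle, 60 mm in diameter, 130 mm tall; origin under its centre
- reagent: bystander: glass jar, 68 mm in diameter, 120 mm tall; origin under its centre
- beaker: bystander: glass beaker, 64 mm in diameter, 75 mm tall; origin under its centre
- tub: bystander: closed plastic food tub 158 x 108 x 65 mm; origin under its centre
- jarlid: bystander: white jar lid, 56 mm in diameter, 12 mm thick; origin under its centre
- mustard: bystander: small brown jar, 56 mm in diameter, 85 mm tall; origin under its centre
- spatula: bystander: spatula 190 mm long lying flat along its own x, handle to -x

How it is judged (in metres and radians):
On the way, in this order (a step that is already met when the one before it is completed fails the run):
1. the long bar has been set down flat on the bench and let go (height (world z) of bar_long below 0.004 m and angle between bar_long's own z axis and vertical below 0.1 rad and linear speed of bar_long below 0.02 m/s and distance of bar_long from where it was at the start of the episode above 0.05 m and contact force between the fingers and bar_long below 0.1 N), for 0.2 s.
2. the long bar lies flat on the pan between the end cheeks and has been let go (x of bar_long in the frame of pan_bay between -0.015 and 0.015 m and y of bar_long in the frame of pan_bay between -0.03 and 0.03 m and z of bar_long in the frame of pan_bay between -0.006 and 0.006 m and angle between bar_long's own z axis and vertical below 0.12 rad and contact force between the fingers and bar_long below 0.1 N), for 0.2 s.
At the end, for the whole second after the job is handed in: long bar flat on the pan between the cheeks (within 15 mm along, 30 mm across); pointer at rest within 7 mm of the gauge middle (between the prongs); each knob weight upright on the pan face or bench; short bar within 20 mm, bystanders within 30 mm of their starts (all of step 2 and z of pointer in the frame of gauge between -0.007 and 0.007 m and velocity of joint pan between -0.01 and 0.01 m/s and angle between each of knob0, knob1, knob2's own z axis and vertical below 0.2 rad and linear speed of each of knob0, knob1, knob2 below 0.03 m/s and ((z of knob0 in the frame of pan_bay between -0.006 and 0.006 m and x of knob0 in the frame of pan_bay between -0.11 and 0.11 m and y of knob0 in the frame of pan_bay between -0.06 and 0.14 m) or height (world z) of knob0 below 0.006 m) and ((z of knob1 in the frame of pan_bay between -0.006 and 0.006 m and x of knob1 in the frame of pan_bay between -0.11 and 0.11 m and y of knob1 in the frame of pan_bay between -0.06 and 0.14 m) or height (world z) of knob1 below 0.006 m) and ((z of knob2 in the frame of pan_bay between -0.006 and 0.006 m and x of knob2 in the frame of pan_bay between -0.11 and 0.11 m and y of knob2 in the frame of pan_bay between -0.06 and 0.14 m) or height (world z) of knob2 below 0.006 m) and distance of bar_short from where it was at the start of the episode below 0.02 m and distance of each of amber, reagent, beaker, tub, jarlid, mustard, spatula from where it was at the start of the episode below 0.03 m); the robot touches nothing.
It fails at once if the pan is jerked down (faster than 0.35 m/s) or pressed to its stop (travel over 0.115 m) (velocity of joint pan above 0.35 m/s or value of joint pan above 0.115 m).
It fails at once if a bystander or the short bar is moved by more than 50 mm (distance of any of amber, reagent, beaker, tub, jarlid, mustard, spatula, bar_short from where it was at the start of the episode above 0.05 m).
It also fails if it takes over 72 s, if anything falls off the work surface, if the arm or the gripper's body presses on something with over 40 N, if the wrist force passes 120 N, or if a joint passes its speed limit or range.

## Robot

A 6-joint arm with a two-finger parallel gripper is mounted at the origin on the work surface. World frame = base frame: x ahead of the robot, y to its left, z up, the work surface at z = 0. Lengths are in m, angles in degrees, forces in N, time in s.
With the tool pointing down it reaches from about 0.325 to 0.9 m from the base axis. Payload 6.1 kg.
Tool frame: the origin (TCP) lies on the centre line of the jaws, within the pads' length; the fingertips stand 14 mm ahead of it and the grasp point (between the pads) lies 5 mm behind it; z points along the fingers, y is the line along which they close (so a half turn about z gives the same grasp; the last joint's range is limited). The gripper opens to 87 mm and grips with 3 to 60 N. Pads are 19 mm wide; open, the fingers measure 117 mm over their backs; the gripper's body (75 mm by 190 mm) begins 51 mm behind the grasp point.
Start: joints at [68.52, 12.628, 87.462, -0, 79.91, -7.225], TCP at [0.154, 0.606, 0.237] pointing down, gripper open.
Joint ranges: [-170.65, 170.65], [-52.31, 119.04], [5.05, 147.46], [-71.25, 251.25], [11.57, 151.72], [-153.62, 153.62]. Speed limits (degrees/s): [147.25, 147.25, 172.46, 180, 180, 180].

## Interface

Orientations are given as a 3x3 rotation matrix whose columns are the frame's x, y, z axes.
In Python, from station import observe, get_image, camera_model, workorder, finder gives the robot as it stands.
- The arm moves only by the tool send_rows, never from a script. Its argument "increments" is a list of rows, each a list of 2 entries, a list of its own where there are three numbers: the shift along the tool's x, y, z in m, then the turn about the tool's z in degrees. In form: [[[x, y, z], yaw], ...]. A call has exactly 10 rows; each row shifts and turns the commanded pose from where the row before left it, along the tool's axes as they then stand; what a row does not reach is not made up. A row lasts 1/10 s, in which the tool goes at most 50 mm and 8.59 degrees, less where a joint would pass 70% of its speed; a pose out of reach is approached as far as the arm can. A call is refused whole if a number of a shift passes 0.05 or a number of a turn 8.59, either way. A call with a gripper value outside its range is refused whole. "claw" is the finger opening in m, from 0 to 0.087, set as the call begins (left out, the last holds). The fingers move at their own pace and stop on an object; "squeeze" is the grip in N (left out, the last holds). Time passes only in rows, so rows that do not move let the fingers close, or fill a call up. It gives the time, the measured TCP pose, the force, the opening and the grip force at its end, in the units of the state.
- observe(): the state, without advancing time (a new reading comes with each control period).
- get_image(name): name is "scene" or "top" or "wrist"; returns the picture (400x640x3 uint8, red, green, blue); there is no depth.
- camera_model(name): a dict with "vertical_fov" (degrees; the focal length in pixels is half the picture's height over the tangent of half this angle, whatever the lens; pixels are square), "cx", "cy" (the principal point, pixels), "R" (3x3) and "t" (3): a world point X has camera coordinates R X + t. Camera axes: x right, y down, z forward; pixel columns grow to the right and rows downward; lengths in m; the calibration is good to about 2 mm. A picture is of the moment at which its call begins: read the wrist's pose just before it. camera_model takes no time and is no camera call; for the wrist camera it gives the pose at the moment of the call.
- workorder.close_job(): hands the job in; it is judged then, once.
Trained networks look in the newest picture that a camera, given by its name, has taken for a name from the list of things; names that differ only in an ending like _2 or _b are one class to them, and where a whole thing is asked for, a point or a joint stands for the part that bears it (a point fixed in the world has none). Each returns a list of dicts, best first, with "p" (0 to 1); they miss things now and then, are a little off and sometimes report something else, mostly with a low value. They report only what shows in the picture. A call takes as long as a camera call.
- finder.masks_of(camera, thing): "mask" (400x640 bool, what is visible of it).
- finder.place_of(camera, thing): "xyz" ([x, y, z] in m, in world coordinates, good to about 4 mm: a listed point, or the origin of a listed thing).
The state is a dict: "time": time; "qpos": joint angles; "qvel": joint speeds; "joint_efforts": joint torques, N m; "ee_pos": TCP position; "tool_rot": TCP orientation; "contact_force": force on the tool from outside, world axes, zero at the start; "wrist_torque": the same for the moment, N m; "width": finger opening in m; "grip_force": force on a finger pad.
Only numpy, scipy, OpenCV 4.12 (cv2) and the standard library are available. Lean on these libraries where they do the work, as an engineer would, in place of code of your own. Each camera call takes 0.05 s, during which the arm holds its last target. There are 200 camera calls.

## Working session

There is one attempt and no reset: what is moved stays moved. The work goes in short steps, Python scripts to look and compute and a tool call to move; the robot and the scene stay as the last step left them, time stands still between calls to the robot, and variables do not carry over. Pictures are saved under pics/ and viewed, at most 10 in all, crops included, and the job is handed in when it is done.

Besides the shell and the picture viewer there is one more tool, called by a JSON object that holds its "method" and its "body", one argument or row to a line. send_rows: Moves the arm, as the interface text tells. Its arguments: {"type":"object","properties":{"increments":{"type":"array"},"claw":{"type":"number"},"squeeze":{"type":"number"}},"required":["increments"]}

```bash
mkdir -p pics
python3 - <<'E'
from station import *
import cv2,numpy as np
o=observe();print(o['time'],o['ee_pos'],np.round(o['tool_rot'],3).tolist(),o['width'])
for c in['top','scene']:
    im=get_image(c);cv2.imwrite(f'pics/{c}0.png',im[:,:,::-1])
    m=camera_model(c);print(c,m['vertical_fov'],np.round(-np.array(m['R']).T@m['t'],3))
    L=['scale','pan_bay','pan_clear','pointer','gauge','rack','bar_long','bar_short','knob0','amber','reagent','beaker','tub','jarlid','mustard','spatula'] if c=='top' else ['scale','pan_bay','pan_clear','pointer','gauge','rack','bar_long','bar_short','knob0']
    for n in L:
        print(n,[(round(d['p'],2),np.round(d['xyz'],3).tolist()) for d in finder.place_of(c,n)[:4]])
print(observe()['time'])
E
```

```text
0.0 [0.15370365 0.60520146 0.23545025] [[-0.969, 0.246, -0.001], [0.246, 0.969, -0.002], [0.0, -0.002, -1.0]] 0.08677541611668284
top 57.093193342801015 [ 0.484 -0.003  1.071]
scale []
pan_bay [(0.61, [0.768, 0.065, -0.002]), (0.55, [0.538, 0.232, 0.163])]
pan_clear [(0.87, [0.492, 0.302, 0.166])]
pointer [(0.63, [0.64, 0.298, 0.16])]
gauge [(0.95, [0.635, 0.299, 0.111])]
rack [(0.65, [0.543, -0.268, 0.002]), (0.27, [0.416, -0.399, -0.002])]
bar_long []
bar_short [(0.65, [0.538, -0.295, 0.009])]
knob0 [(0.73, [0.417, -0.401, -0.001]), (0.57, [0.61, 0.054, 0.002]), (0.44, [0.552, -0.047, 0.003])]
amber [(0.67, [0.386, 0.406, -0.0]), (0.66, [0.751, 0.193, 0.002]), (0.4, [0.778, -0.162, 0.002])]
reagent [(0.93, [0.42, -0.401, 0.0])]
beaker [(0.96, [0.771, 0.066, 0.001])]
tub [(0.7, [0.778, -0.159, 0.001]), (0.5, [0.607, 0.444, 0.002])]
jarlid [(0.77, [0.535, 0.065, 0.002])]
mustard [(0.83, [0.752, 0.191, 0.002])]
spatula [(0.59, [0.607, 0.443, -0.004]), (0.42, [0.386, 0.407, -0.004])]
scene 51.1461236856646 [ 1.44  -0.013  0.917]
scale [(0.79, [0.528, 0.269, 0.0]), (0.28, [0.552, -0.045, -0.0])]
pan_bay [(0.95, [0.543, 0.225, 0.164]), (0.23, [0.64, 0.294, 0.162])]
pan_clear [(0.85, [0.488, 0.303, 0.16]), (0.31, [0.639, 0.295, 0.164])]
pointer [(0.79, [0.638, 0.297, 0.161])]
gauge [(0.64, [0.634, 0.299, 0.112])]
rack [(0.89, [0.546, -0.272, 0.002]), (0.69, [0.552, -0.251, 0.007]), (0.18, [0.54, 0.224, 0.167])]
bar_long [(0.62, [0.553, -0.248, 0.008]), (0.58, [0.379, 0.408, -0.003])]
bar_short [(0.54, [0.533, -0.288, 0.007])]
knob0 [(0.55, [0.614, 0.049, -0.001]), (0.47, [0.662, -0.039, 0.001]), (0.43, [0.555, -0.047, -0.003])]
1.35
```

View pics/top0.png

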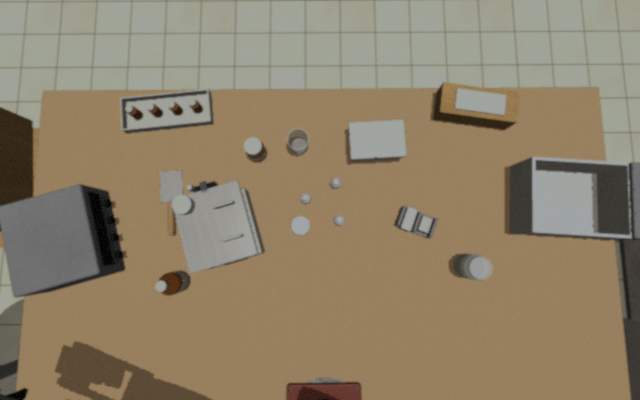

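View pics/scene0.png

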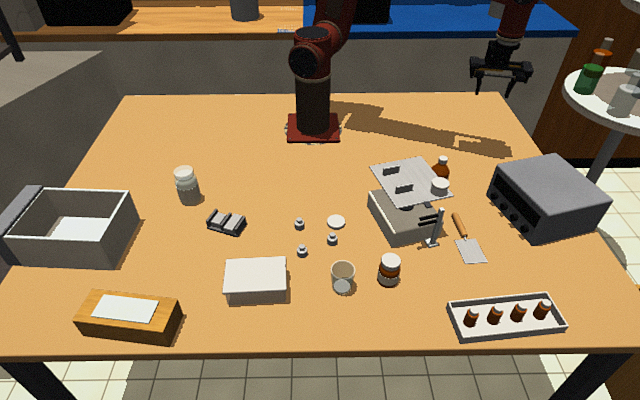

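The top view shows the rack at (417,222), the pan at about (215,228) with cheeks at (224,205) and (232,238), and the knobs at (305,198), (336,183) and (339,220). The scene view agrees. I'll zoom in on the pan and rack.

Run:
```python
import cv2,numpy as np
a=cv2.imread('pics/top0.png');s=cv2.imread('pics/scene0.png')
f=lambda im,x,y,w,h,W,H:cv2.resize(im[y:y+h,x:x+w],(W,H),interpolation=cv2.INTER_CUBIC)
A=f(a,160,170,110,110,440,440)
B=f(a,390,200,60,44,360,264)
C=f(s,360,150,100,100,400,300)[:, :360] if 0 else f(s,200,200,60,44,360,264)
R=np.vstack([B,C]);A=cv2.copyMakeBorder(A,0,88,0,0,cv2.BORDER_CONSTANT)
cv2.imwrite('pics/crop.png',np.hstack([A,R]))
```

```text
(no output)
```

View pics/crop.png

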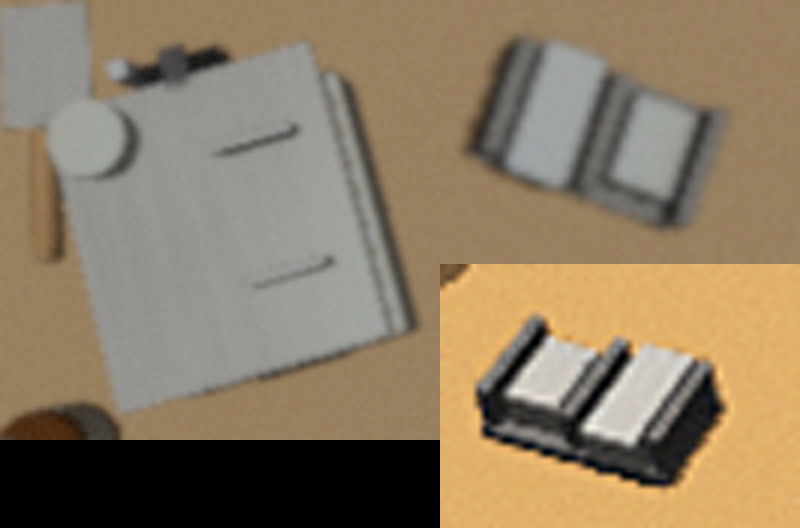

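```bash
cat > h.py <<'E'
from station import *
import numpy as np,cv2
def ray(c,uv):
    m=camera_model(c);f=200/np.tan(np.radians(m['vertical_fov']/2));R=np.array(m['R']);t=np.array(m['t'])
    d=np.c_[(np.atleast_2d(uv)-[m['cx'],m['cy']])/f,np.ones(len(np.atleast_2d(uv)))]@R
    return -R.T@t,d
def onz(c,uv,z):
    o,d=ray(c,uv);return o+d*((z-o[2])/d[:,2])[:,None]
def heading(o): y=np.array(o['tool_rot'])[:,1];return np.degrees(np.arctan2(y[1],y[0]))
def rows(tgt,head=None,n=10,start=None,sh=None):
    """n equal rows from current (or start) pose to tgt xyz, tool-y heading head (mod 180, shortest)."""
    o=observe();p=np.array(o['ee_pos']) if start is None else np.array(start);h=heading(o) if sh is None else sh
    head=h if head is None else head
    dh=(head-h+90)%180-90; d=(np.array(tgt)-p)/n; out=[]
    for i in range(n):
        a=np.radians(h+dh*i/n); y=np.array([np.cos(a),np.sin(a),0]);x=np.array([-np.sin(a),np.cos(a),0])*-1
        x=np.cross(y,[0,0,-1])
        out.append([[round(float(d@x),4),round(float(d@y),4),round(float(-d[2]),4)],round(-dh/n,2)])
    print('dist/row',np.linalg.norm(d).round(3));print(out)
def st():
    o=observe();print('t',round(o['time'],2),'p',np.round(o['ee_pos'],4),'h',round(heading(o),2),'w',round(o['width'],4),'q6',round(o['qpos'][5],1),'F',np.round(o['contact_force'],1))
E
python3 - <<'E'
from h import *
A=lambda p:np.array(p)/4+[160,170]
B=lambda p:(np.array(p)-[440,0])/6+[390,200]
L=onz('top',B([(551,38),(607,60),(565,188),(503,165)]),.030)
S=onz('top',B([(640,90),(697,112),(666,205),(610,180)]),.030)
def rep(n,P):
    print(n,P.mean(0).round(4),'len',np.linalg.norm(P[0]-P[3]).round(3),np.linalg.norm(P[1]-P[2]).round(3),'wid',np.linalg.norm(P[0]-P[1]).round(3),'head',np.degrees(np.arctan2(*(P[0]+P[1]-P[2]-P[3])[1::-1])).round(1))
rep('long',L);rep('short',S)
for z in(.145,.155,.165):
    P=onz('top',A([(310,42),(388,335),(122,410)]),z)
    e1=P[0]-P[1];e2=P[2]-P[1];print(z,'x',np.linalg.norm(e1).round(4),'y',np.linalg.norm(e2).round(4),np.degrees(np.arctan2(e1[1],e1[0])).round(1),np.degrees(np.arctan2(e2[1],e2[0])).round(1)-90,'c',((P[0]+P[2])/2).round(4))
    C=onz('top',A([(216,154),(297,127),(250,287),(332,260)]),z+.026);print('  cheek',C.mean(0).round(4))
for n in('bar_long','knob0'):
  for c in('top',):
    for d in finder.masks_of(c,n)[:4]:
        r=cv2.minAreaRect(np.argwhere(d['mask'])[:,::-1].astype(np.float32));print(n,round(d['p'],2),d['mask'].sum(),np.round(r[0],1),onz(c,r[0],.02).round(4))
rows([.553,-.25,.22],-20,20)
E
```

```text
long [ 0.5507 -0.2472  0.03  ] len 0.065 0.064 wid 0.028 head -21.3
short [ 0.5343 -0.2923  0.03  ] len 0.045 0.047 wid 0.029 head -20.6
0.145 x 0.1925 y 0.1696 15.8 15.299999999999997 c [0.529  0.2707 0.145 ]
  cheek [0.5376 0.229  0.171 ]
0.155 x 0.1904 y 0.1678 15.8 15.299999999999997 c [0.5285 0.2677 0.155 ]
  cheek [0.537  0.2264 0.181 ]
0.165 x 0.1883 y 0.166 15.8 15.299999999999997 c [0.528  0.2648 0.165 ]
  cheek [0.5364 0.2238 0.191 ]
bar_long 0.85 256 [407.8 218.7] [[ 0.5516 -0.2448  0.02  ]]
bar_long 0.38 5241 [212. 223.] [[0.5431 0.3146 0.02  ]]
knob0 0.65 97 [335. 183.] [[ 0.6564 -0.0375  0.02  ]]
knob0 0.48 80 [338.6 219.8] [[ 0.5498 -0.0467  0.02  ]]
dist/row 0.047
[[[-0.0299, -0.0366, 0.0008], np.float64(-4.21)], [[-0.0271, -0.0387, 0.0008], np.float64(-4.21)], [[-0.0242, -0.0405, 0.0008], np.float64(-4.21)], [[-0.0212, -0.0422, 0.0008], np.float64(-4.21)], [[-0.018, -0.0436, 0.0008], np.float64(-4.21)], [[-0.0147, -0.0449, 0.0008], np.float64(-4.21)], [[-0.0114, -0.0458, 0.0008], np.float64(-4.21)], [[-0.008, -0.0465, 0.0008], np.float64(-4.21)], [[-0.0046, -0.047, 0.0008], np.float64(-4.21)], [[-0.0011, -0.0472, 0.0008], np.float64(-4.21)], [[0.0024, -0.0472, 0.0008], np.float64(-4.21)], [[0.0058, -0.0469, 0.0008], np.float64(-4.21)], [[0.0092, -0.0463, 0.0008], np.float64(-4.21)], [[0.0126, -0.0455, 0.0008], np.float64(-4.21)], [[0.0159, -0.0444, 0.0008], np.float64(-4.21)], [[0.0192, -0.0432, 0.0008], np.float64(-4.21)], [[0.0223, -0.0416, 0.0008], np.float64(-4.21)], [[0.0253, -0.0399, 0.0008], np.float64(-4.21)], [[0.0281, -0.0379, 0.0008], np.float64(-4.21)], [[0.0308, -0.0357, 0.0008], np.float64(-4.21)]]
```

```bash
sed -i 's/dh=(head-h+90)%180-90/dh=float(head-h)/' h.py; python3 -c "
from h import *
rows([.551,-.246,.22],-21,20)"
```

```text
dist/row 0.047
[[[-0.0297, -0.0364, 0.0008], 4.84], [[-0.0327, -0.0338, 0.0008], 4.84], [[-0.0354, -0.0309, 0.0008], 4.84], [[-0.0379, -0.0278, 0.0008], 4.84], [[-0.0401, -0.0245, 0.0008], 4.84], [[-0.042, -0.021, 0.0008], 4.84], [[-0.0436, -0.0174, 0.0008], 4.84], [[-0.045, -0.0137, 0.0008], 4.84], [[-0.046, -0.0098, 0.0008], 4.84], [[-0.0466, -0.0059, 0.0008], 4.84], [[-0.0469, -0.002, 0.0008], 4.84], [[-0.0469, 0.002, 0.0008], 4.84], [[-0.0466, 0.006, 0.0008], 4.84], [[-0.0459, 0.0099, 0.0008], 4.84], [[-0.0449, 0.0137, 0.0008], 4.84], [[-0.0436, 0.0175, 0.0008], 4.84], [[-0.042, 0.0211, 0.0008], 4.84], [[-0.0401, 0.0245, 0.0008], 4.84], [[-0.0379, 0.0278, 0.0008], 4.84], [[-0.0354, 0.0309, 0.0008], 4.84]]
```

{"method": "send_rows", "body": {
  "increments": [
    [[-0.0297,-0.0364,0.0008],4.84],
    [[-0.0327,-0.0338,0.0008],4.84],
    [[-0.0354,-0.0309,0.0008],4.84],
    [[-0.0379,-0.0278,0.0008],4.84],
    [[-0.0401,-0.0245,0.0008],4.84],
    [[-0.042,-0.021,0.0008],4.84],
    [[-0.0436,-0.0174,0.0008],4.84],
    [[-0.045,-0.0137,0.0008],4.84],
    [[-0.046,-0.0098,0.0008],4.84],
    [[-0.0466,-0.0059,0.0008],4.84]
  ],
  "claw": 0.087,
  "squeeze": 30
}}

```text
time: 2.45
ee_pos: [0.3527, 0.1781, 0.2289]
tool_rot: [[-0.457, 0.89, 0.001], [0.89, 0.457, 0.0], [-0.0, 0.002, -1.0]]
contact_force: [1.2, 0.5, 0.4]
width: 0.0871
grip_force: 0.0
```

{"method": "send_rows", "body": {
  "increments": [
    [[-0.0469,-0.002,0.0008],4.84],
    [[-0.0469,0.002,0.0008],4.84],
    [[-0.0466,0.006,0.0008],4.84],
    [[-0.0459,0.0099,0.0008],4.84],
    [[-0.0449,0.0137,0.0008],4.84],
    [[-0.0436,0.0175,0.0008],4.84],
    [[-0.042,0.0211,0.0008],4.84],
    [[-0.0401,0.0245,0.0008],4.84],
    [[-0.0379,0.0278,0.0008],4.84],
    [[-0.0354,0.0309,0.0008],4.84]
  ]
}}

```text
time: 3.45
ee_pos: [0.5509, -0.2482, 0.2205]
tool_rot: [[0.363, 0.932, 0.0], [0.932, -0.363, -0.0], [0.0, 0.0, -1.0]]
contact_force: [0.4, -0.3, -0.2]
width: 0.0872
grip_force: 0.0
```

Run:
```python
from h import *
st()
im=get_image('wrist');cv2.imwrite('pics/w1.png',im[:,:,::-1]);st()
for d in finder.masks_of('wrist','bar_long')[:2]:
    P=cv2.boxPoints(cv2.minAreaRect(np.argwhere(d['mask'])[:,::-1].astype(np.float32)))
    W=onz('wrist',P,.03);e=[W[1]-W[0],W[2]-W[1]];print(d['p'],P.round(),W.mean(0).round(4),[(np.linalg.norm(v).round(4),np.degrees(np.arctan2(v[1],v[0])).round(1)) for v in e])
for n in('bar_long','rack','bar_short'):print(n,[(round(d['p'],2),np.round(d['xyz'],4)) for d in finder.place_of('wrist',n)[:2]])
```

```text
t 3.45 p [ 0.5509 -0.2482  0.2205] h -21.27 w 0.0872 q6 -10.5 F [ 0.4 -0.3 -0.2]
t 3.5 p [ 0.5524 -0.2545  0.2192] h -21.71 w 0.0867 q6 -10.3 F [-1.9 -4.   1.1]
0.79 [[285. 169.]
 [341. 169.]
 [341. 196.]
 [285. 196.]] [ 0.5524 -0.248   0.03  ] [(np.float64(0.0632), np.float64(-21.3)), (np.float64(0.0317), np.float64(-109.7))]
bar_long [(0.81, array([ 0.5492, -0.2494,  0.0063]))]
rack [(0.76, array([ 0.5403, -0.267 , -0.0074]))]
bar_short [(0.67, array([ 0.5357, -0.2923,  0.0123]))]
```

View pics/w1.png

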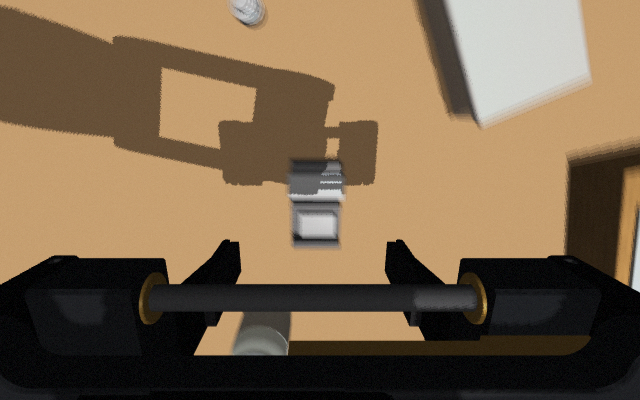

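The wrist view shows the rack at (316,205), blurred because the arm was still moving. I'll descend part way, let it settle and measure again.

{"method": "send_rows", "body": {
  "increments": [
    [[0,0,0.015],0],
    [[0,0,0.015],0],
    [[0,0,0.015],0],
    [[0,0,0.015],0],
    [[0,0,0.01],0],
    [[0,0,0],0],
    [[0,0,0],0],
    [[0,0,0],0],
    [[0,0,0],0],
    [[0,0,0],0]
  ]
}}

```text
time: 4.7
ee_pos: [0.5507, -0.2465, 0.1513]
tool_rot: [[0.359, 0.933, 0.001], [0.933, -0.359, -0.001], [-0.0, 0.001, -1.0]]
contact_force: [0.8, -0.6, -0.7]
width: 0.0872
grip_force: 0.0
```

```bash
cat >> h.py <<'E'
def look(cam,thing,z,save=None):
    st();im=get_image(cam)
    if save: cv2.imwrite(save,im[:,:,::-1])
    for d in finder.masks_of(cam,thing)[:3]:
        r=cv2.minAreaRect(np.argwhere(d['mask'])[:,::-1].astype(np.float32));P=cv2.boxPoints(r)
        W=onz(cam,P,z);e=[W[1]-W[0],W[2]-W[1]];print(thing,round(d['p'],2),np.round(r[0]),W.mean(0).round(4),[(float(np.linalg.norm(v).round(4)),float(np.degrees(np.arctan2(v[1],v[0])).round(1))) for v in e])
    print([(round(d['p'],2),np.round(d['xyz'],4)) for d in finder.place_of(cam,thing)[:3]])
E
python3 - <<'E'
from h import *
look('wrist','bar_long',.03,'pics/w2.png')
E
```

```text
t 4.7 p [ 0.5507 -0.2465  0.1513] h -21.06 w 0.0872 q6 -10.5 F [ 0.8 -0.6 -0.7]
bar_long 0.93 [314. 200.] [ 0.5525 -0.2442  0.03  ] [(0.0639, -21.0), (0.033, -108.9)]
[]
```

View pics/w2.png

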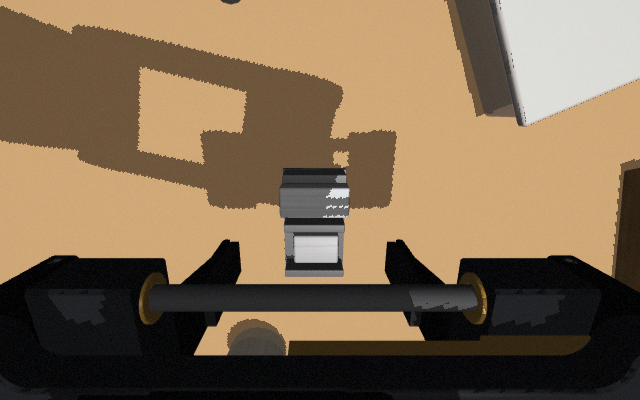

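The rack is clear: the long bar spans columns 280–350 and rows 183–218, centred between the fingers. I'll descend and grip its ends.

{"method": "send_rows", "body": {
  "increments": [
    [[0.001,0.001,0.016],0],
    [[0,0,0.018],0],
    [[0,0,0.018],0],
    [[0,0,0.018],0],
    [[0,0,0.016],0],
    [[0,0,0.014],0],
    [[0,0,0.012],0],
    [[0,0,0.009],0],
    [[0,0,0.0053],0],
    [[0,0,0],0]
  ]
}}

```text
time: 5.85
ee_pos: [0.5513, -0.2454, 0.0235]
tool_rot: [[0.359, 0.933, -0.001], [0.933, -0.359, 0.001], [0.0, -0.001, -1.0]]
contact_force: [-0.2, -0.3, -0.1]
width: 0.0868
grip_force: 0.0
```

{"method": "send_rows", "body": {
  "increments": [
    [[0,0,0],0],
    [[0,0,0],0],
    [[0,0,0],0],
    [[0,0,0],0],
    [[0,0,0],0],
    [[0,0,0],0],
    [[0,0,0],0],
    [[0,0,0],0],
    [[0,0,0],0],
    [[0,0,0],0]
  ],
  "claw": 0.055,
  "squeeze": 30
}}

```text
time: 6.85
ee_pos: [0.5521, -0.2459, 0.0249]
tool_rot: [[0.359, 0.933, 0.001], [0.933, -0.359, -0.001], [-0.0, 0.001, -1.0]]
contact_force: [-0.6, 0.3, 5.4]
width: 0.0658
grip_force: 30.0
```

```bash
python3 -c "
from h import *
rows([.44,-.08,.085],15.5,8,start=[.552,-.246,.085],sh=-21.05)"
```

```text
dist/row 0.025
[[[0.0143, -0.0205, -0.0], -4.57], [[0.0159, -0.0193, -0.0], -4.57], [[0.0174, -0.018, -0.0], -4.57], [[0.0188, -0.0165, -0.0], -4.57], [[0.02, -0.015, -0.0], -4.57], [[0.0212, -0.0133, -0.0], -4.57], [[0.0222, -0.0116, -0.0], -4.57], [[0.023, -0.0098, -0.0], -4.57]]
```

{"method": "send_rows", "body": {
  "increments": [
    [[0,0,-0.005],0],
    [[0,0,-0.01],0],
    [[0,0,-0.015],0],
    [[0,0,-0.02],0],
    [[0,0,-0.01],0],
    [[0.0143,-0.0205,0],-4.57],
    [[0.0159,-0.0193,0],-4.57],
    [[0.0174,-0.018,0],-4.57],
    [[0.0188,-0.0165,0],-4.57],
    [[0.02,-0.015,0],-4.57]
  ]
}}

```text
time: 7.85
ee_pos: [0.4811, -0.1412, 0.0847]
tool_rot: [[-0.034, 0.999, 0.0], [0.999, 0.034, -0.0], [-0.0, 0.0, -1.0]]
contact_force: [0.8, 0.2, -3.4]
width: 0.0661
grip_force: 30.0
```

{"method": "send_rows", "body": {
  "increments": [
    [[0.0212,-0.0133,0.002],-4.57],
    [[0.0222,-0.0116,0.005],-4.57],
    [[0.023,-0.0098,0.01],-4.57],
    [[0,0,0.015],0],
    [[0,0,0.015],0],
    [[0,0,0.01],0],
    [[0,0,0.005],0],
    [[0,0,0.0025],0],
    [[0,0,0.0015],0],
    [[0,0,0.0005],0]
  ]
}}

```text
time: 8.85
ee_pos: [0.4401, -0.0799, 0.0181]
tool_rot: [[-0.267, 0.964, 0.001], [0.964, 0.267, -0.0], [-0.0, 0.0, -1.0]]
contact_force: [-0.1, 0.4, -4.7]
width: 0.0653
grip_force: 30.0
```

```bash
python3 -c "
from h import *
look('wrist','bar_long',.022)"
```

```text
t 8.85 p [ 0.4401 -0.0799  0.0181] h 15.49 w 0.0653 q6 -35.9 F [-0.1  0.4 -4.7]
bar_long 0.83 [313. 258.] [ 0.4373 -0.0724  0.022 ] [(0.0637, 15.6), (0.0294, -70.9)]
[(0.93, array([ 0.4393, -0.081 ,  0.0009]))]
```

{"method": "send_rows", "body": {
  "increments": [
    [[0,0,0.0005],0],
    [[0,0,0.0005],0],
    [[0,0,0],0],
    [[0,0,0],0],
    [[0,0,0],0],
    [[0,0,0],0],
    [[0,0,0],0],
    [[0,0,0],0],
    [[0,0,0],0],
    [[0,0,0],0]
  ]
}}

```text
time: 10.0
ee_pos: [0.4399, -0.0798, 0.0169]
tool_rot: [[-0.267, 0.964, 0.0], [0.964, 0.267, -0.0], [-0.0, 0.0, -1.0]]
contact_force: [-0.0, 0.1, 0.1]
width: 0.066
grip_force: 30.0
```

{"method": "send_rows", "body": {
  "increments": [
    [[0,0,0],0],
    [[0,0,0],0],
    [[0,0,0],0],
    [[0,0,0],0],
    [[0,0,0],0],
    [[0,0,0],0],
    [[0,0,0],0],
    [[0,0,-0.015],0],
    [[0,0,-0.025],0],
    [[0,0,-0.03],0]
  ],
  "claw": 0.085
}}

```text
time: 11.0
ee_pos: [0.4386, -0.0793, 0.0865]
tool_rot: [[-0.267, 0.964, -0.003], [0.964, 0.267, 0.001], [0.002, -0.002, -1.0]]
contact_force: [0.6, -0.4, 0.1]
width: 0.0852
grip_force: 0.0
```

{"method": "send_rows", "body": {
  "increments": [
    [[0,0,0],-8.5],
    [[0,0,0],-8.5],
    [[0,0,0],-8.5],
    [[0,0,0],-8.5],
    [[0,0,0],-8.5],
    [[0,0,0],-8.5],
    [[0,0,0],-8.5],
    [[0,0,0],-8.5],
    [[0,0,0],-8.5],
    [[0,0,0],-8.5]
  ]
}}

```text
time: 12.0
ee_pos: [0.4397, -0.0797, 0.0867]
tool_rot: [[-0.982, -0.188, -0.0], [-0.188, 0.982, 0.0], [0.0, 0.0, -1.0]]
contact_force: [0.4, 0.1, -0.5]
width: 0.0851
grip_force: 0.0
```

{"method": "send_rows", "body": {
  "increments": [
    [[0,0,0],-5],
    [[0,0,0],0],
    [[0,0,0],0],
    [[0,0,0],0],
    [[0,0,0],0],
    [[0,0,0],0],
    [[0,0,0],0],
    [[0,0,0],0],
    [[0,0,0],0],
    [[0,0,0],0]
  ]
}}

```text
time: 13.0
ee_pos: [0.4397, -0.0797, 0.0867]
tool_rot: [[-0.964, -0.267, -0.0], [-0.267, 0.964, 0.0], [-0.0, 0.0, -1.0]]
contact_force: [0.3, -0.5, -1.1]
width: 0.0855
grip_force: 0.0
```

```bash
python3 -c "
from h import *
look('wrist','bar_long',.022)
look('top','bar_long',.022)"
```

```text
t 13.0 p [ 0.4397 -0.0797  0.0867] h 105.5 w 0.0855 q6 -125.9 F [ 0.3 -0.5 -1.1]
bar_long 0.73 [311. 220.] [ 0.4363 -0.0818  0.022 ] [(0.0697, -166.5), (0.0292, 104.6)]
[(0.59, array([ 0.4386, -0.0841, -0.0014]))]
t 13.15 p [ 0.4397 -0.0797  0.0868] h 105.5 w 0.0853 q6 -125.9 F [ 0.   0.6 -0.4]
bar_long 0.4 [212. 223.] [0.5456 0.314  0.022 ] [(0.2018, -75.3), (0.2458, -164.4)]
bar_long 0.35 [255. 149.] [0.7583 0.1966 0.022 ] [(0.056, -43.8), (0.0741, -135.5)]
[]
```

{"method": "send_rows", "body": {
  "increments": [
    [[0,0,0.005],0],
    [[0,0,0.01],0],
    [[0,0,0.012],0],
    [[0,0,0.013],0],
    [[0,0,0.012],0],
    [[0,0,0.009],0],
    [[0,0,0.006],0],
    [[0,0,0.003],0],
    [[0,0,0],0],
    [[0,0,0],0]
  ],
  "claw": 0.05
}}

```text
time: 14.3
ee_pos: [0.4401, -0.0799, 0.0171]
tool_rot: [[-0.964, -0.267, 0.001], [-0.267, 0.964, -0.0], [-0.001, -0.0, -1.0]]
contact_force: [0.3, -0.2, -0.1]
width: 0.05
grip_force: 0.0
```

{"method": "send_rows", "body": {
  "increments": [
    [[0,0,0],0],
    [[0,0,0],0],
    [[0,0,0],0],
    [[0,0,0],0],
    [[0,0,0],0],
    [[0,0,-0.01],0],
    [[0,0,-0.02],0],
    [[0,0,-0.03],0],
    [[0,0,-0.04],0],
    [[0,0,-0.04],0]
  ],
  "claw": 0.02
}}

```text
time: 15.3
ee_pos: [0.4385, -0.0792, 0.1576]
tool_rot: [[-0.964, -0.267, -0.002], [-0.267, 0.964, 0.001], [0.002, 0.001, -1.0]]
contact_force: [0.9, -0.9, -3.5]
width: 0.03
grip_force: 30.0
```

Run:
```python
from h import *
st()
for c in('top','scene'):
    get_image(c)
    for n in('pan_bay','pointer','pan_clear'): print(c,n,[(round(d['p'],2),np.round(d['xyz'],4)) for d in finder.place_of(c,n)[:2]])
# pointer/cheek triangulation: pan corners from two cameras via place_of pan_bay avg
rows([.537,.225,.25],105.5,10)
```

```text
t 15.3 p [ 0.4385 -0.0792  0.1576] h 105.5 w 0.03 q6 -125.9 F [ 0.9 -0.9 -3.5]
top pan_bay [(0.59, array([0.5362, 0.2278, 0.1613]))]
top pointer [(0.69, array([0.6404, 0.298 , 0.1613]))]
top pan_clear [(0.65, array([0.4881, 0.2998, 0.1646]))]
scene pan_bay [(0.65, array([ 0.4397, -0.0834,  0.1427])), (0.57, array([0.5417, 0.2254, 0.1653]))]
scene pointer [(0.69, array([0.6397, 0.2953, 0.1611]))]
scene pan_clear [(0.61, array([0.4904, 0.3008, 0.163 ]))]
dist/row 0.033
[[[-0.0176, 0.0267, -0.0095], 0.0], [[-0.0176, 0.0267, -0.0095], 0.0], [[-0.0176, 0.0267, -0.0095], 0.0], [[-0.0176, 0.0267, -0.0095], 0.0], [[-0.0176, 0.0267, -0.0095], 0.0], [[-0.0176, 0.0267, -0.0095], 0.0], [[-0.0176, 0.0267, -0.0095], 0.0], [[-0.0176, 0.0267, -0.0095], 0.0], [[-0.0176, 0.0267, -0.0095], 0.0], [[-0.0176, 0.0267, -0.0095], 0.0]]
```

{"method": "send_rows", "body": {
  "increments": [
    [[-0.011,0.016,-0.013],0],
    [[-0.0176,0.027,-0.012],0],
    [[-0.0176,0.027,-0.01],0],
    [[-0.0214,0.033,-0.01],0],
    [[-0.0214,0.033,-0.01],0],
    [[-0.0214,0.033,-0.01],0],
    [[-0.0214,0.033,-0.01],0],
    [[-0.0193,0.0296,0],0],
    [[-0.014,0.022,0],0],
    [[-0.01,0.0154,0],0]
  ]
}}

```text
time: 16.7
ee_pos: [0.5358, 0.2281, 0.2295]
tool_rot: [[-0.963, -0.269, -0.004], [-0.269, 0.963, -0.001], [0.004, 0.0, -1.0]]
contact_force: [0.6, -0.0, -3.0]
width: 0.0294
grip_force: 30.0
```

{"method": "send_rows", "body": {
  "increments": [
    [[0,0,0],0],
    [[0,0,0],0],
    [[0,0,0],0],
    [[0,0,0],0],
    [[0,0,0],0],
    [[0,0,0],0],
    [[0,0,0],0],
    [[0,0,0],0],
    [[0,0,0],0],
    [[0,0,0],0]
  ]
}}

```text
time: 17.7
ee_pos: [0.5365, 0.2263, 0.2318]
tool_rot: [[-0.964, -0.267, 0.0], [-0.267, 0.964, -0.0], [-0.0, -0.0, -1.0]]
contact_force: [-0.1, 0.6, -2.8]
width: 0.0298
grip_force: 30.0
```

Run:
```python
from h import *
st()
a=get_image('wrist')
for n in('pan_bay','pan_clear'): print(n,[(round(d['p'],2),np.round(d['xyz'],4)) for d in finder.place_of('wrist',n)[:2]])
b=get_image('scene')
for n in('pan_bay','bar_long'): print(n,[(round(d['p'],2),np.round(d['xyz'],4)) for d in finder.place_of('scene',n)[:2]])
b=cv2.resize(b[110:260,350:470],(320,400),interpolation=cv2.INTER_CUBIC)
cv2.imwrite('pics/w3.png',np.hstack([a[:,80:560],b])[:,:,::-1])
```

```text
t 17.7 p [0.5365 0.2263 0.2318] h 105.51 w 0.0298 q6 -90.4 F [-0.1  0.6 -2.8]
pan_bay []
pan_clear [(0.91, array([0.4875, 0.3045, 0.1627])), (0.35, array([ 5.362e-01,  6.640e-02, -5.000e-04]))]
pan_bay [(0.96, array([0.542 , 0.2243, 0.1662])), (0.52, array([0.5383, 0.2237, 0.2122]))]
bar_long [(0.63, array([0.5364, 0.2226, 0.2153]))]
```

View pics/w3.png

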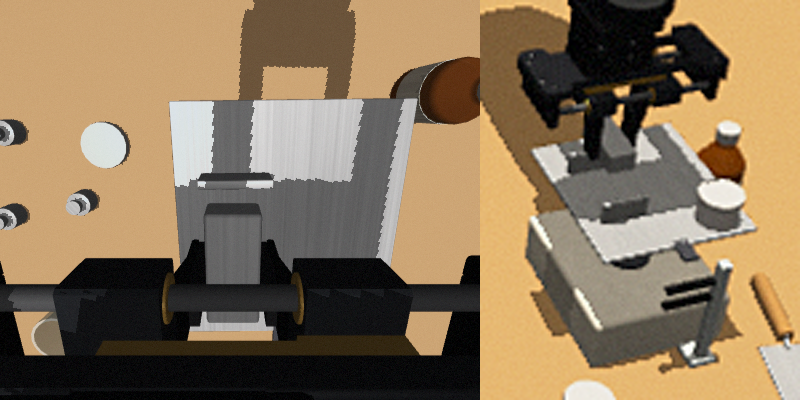

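Run:
```python
from h import *
o,_=ray('wrist',[[320,200]]);print('cam',o.round(3))
X=np.array([.964,.267]);Y=np.array([-.267,.964]);c=np.array([.5365,.2263])
def r(n,uv,z):
    P=onz('wrist',uv,z)[:,:2]-c;print(n,z,(P@X).round(4),(P@Y).round(4))
z=.163
r('cheek rows 173,180,187 mid',[[315,173.5],[315,180],[315,187]],z+.026)
r('same at pan',[[315,173.5],[315,180],[315,187]],z)
r('cheek ends top',[[278,180],[353,180]],z+.026)
r('pan far corners',[[250,101],[497,98]],z)
r('bar top',[[285,212],[341,212],[285,204],[341,204],[283,320],[343,320]],.2375)
```

```text
cam [0.456 0.204 0.379]
cheek rows 173,180,187 mid 0.189 [-0.0455 -0.0413 -0.0366] [0.0014 0.0014 0.0014]
same at pan 0.163 [-0.0403 -0.0355 -0.0302] [0.0016 0.0016 0.0017]
cheek ends top 0.189 [-0.0412 -0.0413] [-0.0225  0.0259]
pan far corners 0.163 [-0.0901 -0.0923] [-0.0427  0.1245]
bar top 0.2375 [-0.0359 -0.036  -0.0401 -0.0401  0.0279  0.0279] [-0.0139  0.0139 -0.0137  0.0138 -0.0166  0.017 ]
```

Relative to the bar, the −x cheek lies a few mm toward +x. I'll shift, lower to just above the cheeks and check.

{"method": "send_rows", "body": {
  "increments": [
    [[-0.002,0.001,0.003],0],
    [[-0.002,0,0.004],0],
    [[0,0,0.004],0],
    [[0,0,0.004],0],
    [[0,0,0.003],0],
    [[0,0,0],0],
    [[0,0,0],0],
    [[0,0,0],0],
    [[0,0,0],0],
    [[0,0,0],0]
  ]
}}

```text
time: 19.0
ee_pos: [0.5403, 0.2284, 0.214]
tool_rot: [[-0.964, -0.267, 0.0], [-0.267, 0.964, 0.0], [-0.0, -0.0, -1.0]]
contact_force: [-0.4, -0.1, -3.4]
width: 0.0297
grip_force: 30.0
```

Run:
```python
from h import *
st()
a=get_image('wrist');t=get_image('top');s=get_image('scene')
cr=lambda im,x,y,w,h,W,H:cv2.resize(im[y:y+h,x:x+w],(W,H),interpolation=cv2.INTER_CUBIC)
A=cr(a,255,160,120,100,480,400);T=cr(t,190,180,80,100,320,400);S=cr(s,360,130,100,75,800,200) if 0 else None
S=cr(s,350,130,160,40,800,200)
cv2.imwrite('pics/w4.png',np.vstack([np.hstack([A,T]),S])[:,:,::-1])
```

```text
t 19.0 p [0.5403 0.2284 0.214 ] h 105.5 w 0.0297 q6 -90.3 F [-0.4 -0.1 -3.4]
```

View pics/w4.png

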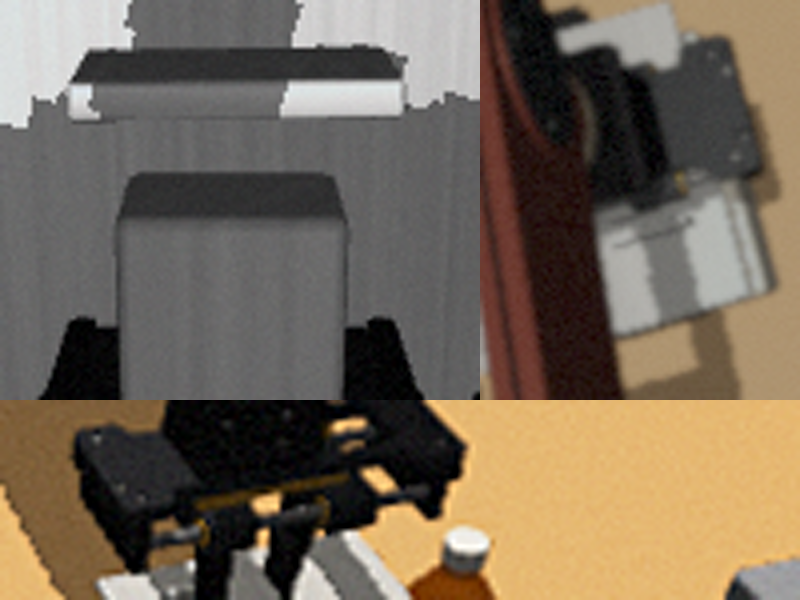

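Run:
```python
from h import *
X=np.array([.964,.267]);Y=np.array([-.267,.964]);c=np.array([.5403,.2284])
def r(n,uv,z):
    P=onz('wrist',uv,z)[:,:2]-c;print(n,z,(P@X).round(4),(P@Y).round(4))
bz=.214-.0171
r('bar top edge',[[284.5,214.5],[341.5,214.5]],bz+.022); r('bar bottom edge',[[286,203],[340,203]],bz)
for z in(.159,.163,.167):
    r('cheek top',[[272.5,180.5],[355.7,180.5],[272.5,189.5],[355.7,189.5]],z+.026)
    r('cheek base',[[277,172],[352,172]],z)
```

```text
bar top edge 0.21889999999999998 [-0.0345 -0.0346] [-0.0142  0.0143]
bar bottom edge 0.1969 [-0.0338 -0.0339] [-0.0154  0.0155]
cheek top 0.185 [-0.0442 -0.0443 -0.0387 -0.0388] [-0.0242  0.0256 -0.0244  0.0258]
cheek base 0.159 [-0.0443 -0.0443] [-0.0244  0.0266]
cheek top 0.189 [-0.0451 -0.0452 -0.0397 -0.0398] [-0.0236  0.025  -0.0238  0.0252]
cheek base 0.163 [-0.045  -0.0451] [-0.0239  0.0261]
cheek top 0.193 [-0.046  -0.0461 -0.0407 -0.0408] [-0.0231  0.0244 -0.0233  0.0246]
cheek base 0.167 [-0.0458 -0.0459] [-0.0234  0.0256]
```

The bar end is at −34 mm and the cheek's inner face at −39.5 mm, so the bar is centred. I'll lower gently.

{"method": "send_rows", "body": {
  "increments": [
    [[0,0.0005,0.004],0],
    [[0,0,0.006],0],
    [[0,0,0.006],0],
    [[0,0,0.005],0],
    [[0,0,0.005],0],
    [[0,0,0.004],0],
    [[0,0,0.003],0],
    [[0,0,0.003],0],
    [[0,0,0.003],0],
    [[0,0,0.003],0]
  ]
}}

```text
time: 20.15
ee_pos: [0.5401, 0.2289, 0.1718]
tool_rot: [[-0.964, -0.267, 0.0], [-0.267, 0.964, 0.0], [-0.0, -0.0, -1.0]]
contact_force: [-0.9, -0.1, -1.6]
width: 0.03
grip_force: 30.0
```

{"method": "send_rows", "body": {
  "increments": [
    [[0,0,0.003],0],
    [[0,0,0.003],0],
    [[0,0,0.003],0],
    [[0,0,0.003],0],
    [[0,0,0.003],0],
    [[0,0,0.003],0],
    [[0,0,0.002],0],
    [[0,0,0],0],
    [[0,0,0],0],
    [[0,0,0],0]
  ]
}}

```text
time: 21.15
ee_pos: [0.5401, 0.2288, 0.1519]
tool_rot: [[-0.964, -0.267, 0.0], [-0.267, 0.964, 0.0], [-0.0, 0.0, -1.0]]
contact_force: [-0.5, -0.5, -0.7]
width: 0.0299
grip_force: 30.0
```

{"method": "send_rows", "body": {
  "increments": [
    [[0,0,0.002],0],
    [[0,0,0.002],0],
    [[0,0,0.001],0],
    [[0,0,0],0],
    [[0,0,0],0],
    [[0,0,0],0],
    [[0,0,0],0],
    [[0,0,0],0],
    [[0,0,0],0],
    [[0,0,0],0]
  ]
}}

```text
time: 22.15
ee_pos: [0.5401, 0.2289, 0.1468]
tool_rot: [[-0.964, -0.267, 0.0], [-0.267, 0.964, 0.0], [-0.0, 0.0, -1.0]]
contact_force: [-0.1, 0.0, -0.4]
width: 0.03
grip_force: 30.0
```

Run:
```python
from h import *
st()
for c in('top','scene'):
    get_image(c)
    for n in('pan_bay','pointer','gauge','bar_long'): print(c,n,[(round(d['p'],2),np.round(d['xyz'],4)) for d in finder.place_of(c,n)[:1]])
st()
```

```text
t 22.15 p [0.5401 0.2289 0.1468] h 105.51 w 0.03 q6 -90.2 F [-0.1  0.  -0.4]
top pan_bay [(0.9, array([0.5356, 0.2322, 0.1263]))]
top pointer []
top gauge [(0.79, array([0.6353, 0.2974, 0.1082]))]
top bar_long [(0.57, array([0.5422, 0.2266, 0.1318]))]
scene pan_bay [(0.69, array([ 0.3757,  0.4065, -0.0037]))]
scene pointer [(0.91, array([0.639 , 0.2979, 0.1273]))]
scene gauge [(0.79, array([0.6352, 0.2955, 0.1105]))]
scene bar_long [(0.67, array([0.5435, 0.2235, 0.1314]))]
t 22.65 p [0.5401 0.2288 0.1468] h 105.5 w 0.0302 q6 -90.2 F [2.  0.2 0.1]
```

{"method": "send_rows", "body": {
  "increments": [
    [[0,0,0],0],
    [[0,0,0],0],
    [[0,0,0],0],
    [[0,0,0],0],
    [[0,0,0],0],
    [[0,0,0],0],
    [[0,0,-0.01],0],
    [[0,0,-0.02],0],
    [[0,0,-0.035],0],
    [[0,0,-0.045],0]
  ],
  "claw": 0.05
}}

```text
time: 23.65
ee_pos: [0.5387, 0.2284, 0.2565]
tool_rot: [[-0.964, -0.267, -0.004], [-0.267, 0.964, -0.001], [0.004, 0.0, -1.0]]
contact_force: [1.0, 0.5, 0.4]
width: 0.0504
grip_force: 0.0
```

Run:
```python
from h import *
st()
get_image('scene')
for n in('pan_bay','pan_clear','pointer','gauge','bar_long','knob0','scale'): print(n,[(round(d['p'],2),np.round(d['xyz'],4)) for d in finder.place_of('scene',n)[:3]])
im=get_image('top')
for n in('knob0','pan_clear'): print(n,[(round(d['p'],2),np.round(d['xyz'],4)) for d in finder.place_of('top',n)[:3]])
rows([.612,.05,.20],0,10,start=[.5401,.2288,.257])
```

```text
t 23.65 p [0.5387 0.2284 0.2565] h 105.5 w 0.0504 q6 -90.2 F [1.  0.5 0.4]
pan_bay [(0.6, array([0.5418, 0.2262, 0.1295]))]
pan_clear [(0.75, array([0.4868, 0.305 , 0.1252]))]
pointer [(0.96, array([0.6381, 0.2965, 0.1259]))]
gauge [(0.64, array([6.083e-01, 4.417e-01, 6.000e-04])), (0.55, array([0.6363, 0.2974, 0.11  ])), (0.27, array([0.542 , 0.2262, 0.1297]))]
bar_long [(0.72, array([0.5359, 0.225 , 0.1288]))]
knob0 [(0.64, array([6.113e-01, 4.740e-02, 2.000e-04])), (0.58, array([ 0.5489, -0.0441, -0.0007]))]
scale [(0.93, array([0.5274, 0.2676, 0.0028])), (0.51, array([0.6147, 0.0482, 0.0023]))]
knob0 [(0.48, array([ 0.6127,  0.0499, -0.0007])), (0.44, array([ 5.508e-01, -4.890e-02, -3.000e-04]))]
pan_clear [(0.59, array([0.4888, 0.3036, 0.1296])), (0.25, array([ 0.6601, -0.0372, -0.0007])), (0.23, array([ 0.7711,  0.0648, -0.002 ]))]
dist/row 0.02
[[[-0.0021, -0.0192, 0.0057], 10.55], [[-0.0056, -0.0184, 0.0057], 10.55], [[-0.0089, -0.0171, 0.0057], 10.55], [[-0.0119, -0.0152, 0.0057], 10.55], [[-0.0145, -0.0127, 0.0057], 10.55], [[-0.0165, -0.0099, 0.0057], 10.55], [[-0.0181, -0.0067, 0.0057], 10.55], [[-0.019, -0.0033, 0.0057], 10.55], [[-0.0193, 0.0003, 0.0057], 10.55], [[-0.0189, 0.0038, 0.0057], 10.55]]
```

The pointer sits about 16 mm above the gauge middle, so one knob (about 12 mm) should bring it in. I'll fetch the nearest one.

{"method": "send_rows", "body": {
  "increments": [
    [[-0.001,-0.012,0],0],
    [[-0.002,-0.02,0],0],
    [[-0.003,-0.03,0],0],
    [[-0.004,-0.036,0],0],
    [[-0.004,-0.036,0.015],0],
    [[-0.004,-0.03,0.025],0],
    [[-0.003,-0.019,0.03],0],
    [[-0.001,-0.0093,0.025],0],
    [[0,0,0.012],0],
    [[0,0,0],0]
  ]
}}

```text
time: 25.2
ee_pos: [0.6109, 0.049, 0.1473]
tool_rot: [[-0.964, -0.267, -0.005], [-0.267, 0.964, 0.0], [0.005, 0.002, -1.0]]
contact_force: [-0.5, 0.2, -0.4]
width: 0.05
grip_force: 0.0
```

{"method": "send_rows", "body": {
  "increments": [
    [[0,0,0],0],
    [[0,0,0],0],
    [[0,0,0],0],
    [[0,0,0],0],
    [[0,0,0],0],
    [[0,0,0],0],
    [[0,0,0],0],
    [[0,0,0],0],
    [[0,0,0],0],
    [[0,0,0],0]
  ]
}}

```text
time: 26.2
ee_pos: [0.6126, 0.0493, 0.1497]
tool_rot: [[-0.964, -0.267, -0.0], [-0.267, 0.964, -0.0], [0.0, 0.0, -1.0]]
contact_force: [0.3, 0.5, 0.4]
width: 0.0502
grip_force: 0.0
```

Run:
```python
from h import *
look('wrist','knob0',.036,'pics/w5.png')
im=get_image('scene')
for n in('bar_long','pan_bay','pointer'): print(n,[(round(d['p'],2),np.round(d['xyz'],4)) for d in finder.place_of('scene',n)[:2]])
im=get_image('top')
for n in('bar_long','pan_bay','pointer'): print(n,[(round(d['p'],2),np.round(d['xyz'],4)) for d in finder.place_of('top',n)[:2]])
```

```text
t 26.2 p [0.6126 0.0493 0.1497] h 105.5 w 0.0502 q6 -108.2 F [0.3 0.5 0.4]
knob0 0.89 [215. 220.] [ 0.6489 -0.0343  0.036 ] [(0.0381, 152.9), (0.0269, 61.4)]
knob0 0.73 [311. 201.] [0.6077 0.0466 0.036 ] [(0.0317, -176.2), (0.0269, 94.0)]
knob0 0.59 [226. 108.] [ 0.5495 -0.0425  0.036 ] [(0.0309, 105.6), (0.0276, 11.7)]
[(0.92, array([ 0.6618, -0.0421, -0.0008])), (0.86, array([ 0.6173,  0.0482, -0.0007])), (0.58, array([ 0.5503, -0.0492, -0.002 ]))]
bar_long [(0.74, array([0.5399, 0.2268, 0.1288]))]
pan_bay [(0.81, array([0.5421, 0.2261, 0.1304])), (0.36, array([ 6.084e-01,  4.392e-01, -6.000e-04]))]
pointer [(0.89, array([0.6373, 0.2977, 0.1286])), (0.54, array([0.7717, 0.0687, 0.0022]))]
bar_long [(0.62, array([0.5386, 0.2279, 0.1269])), (0.56, array([0.5393, 0.0657, 0.0009]))]
pan_bay [(0.98, array([0.5395, 0.2298, 0.127 ]))]
pointer [(0.65, array([0.6408, 0.2976, 0.1287]))]
```

View pics/w5.png

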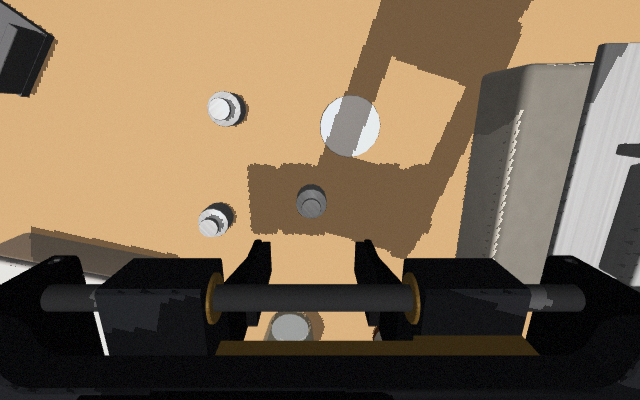

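The knob is at (312,203), on the grasp line. Descend and grip.

{"method": "send_rows", "body": {
  "increments": [
    [[0,-0.001,0.01],0],
    [[0,0,0.02],0],
    [[0,0,0.022],0],
    [[0,0,0.022],0],
    [[0,0,0.02],0],
    [[0,0,0.015],0],
    [[0,0,0.012],0],
    [[0,0,0.007],0],
    [[0,0,0.0037],0],
    [[0,0,0],0]
  ]
}}

```text
time: 27.75
ee_pos: [0.613, 0.0484, 0.018]
tool_rot: [[-0.964, -0.267, 0.0], [-0.267, 0.964, 0.0], [-0.0, -0.0, -1.0]]
contact_force: [-0.5, 0.8, 0.6]
width: 0.0502
grip_force: 0.0
```

{"method": "send_rows", "body": {
  "increments": [
    [[0,0,0],0],
    [[0,0,0],0],
    [[0,0,0],0],
    [[0,0,0],0],
    [[0,0,0],0],
    [[0,0,-0.01],0],
    [[0,0,-0.03],0],
    [[0,0,-0.04],0],
    [[0,0,-0.045],0],
    [[0,0,-0.045],0]
  ],
  "claw": 0.02,
  "squeeze": 20
}}

```text
time: 28.75
ee_pos: [0.6122, 0.0485, 0.1897]
tool_rot: [[-0.964, -0.267, -0.001], [-0.267, 0.964, 0.0], [0.001, 0.0, -1.0]]
contact_force: [0.4, 0.5, -1.0]
width: 0.0292
grip_force: 20.0
```

Run:
```python
from h import *
st();rows([.488,.303,.215],105.5,10,start=[.6126,.0493,.188])
```

```text
t 28.75 p [0.6122 0.0485 0.1897] h 105.51 w 0.0292 q6 -108.3 F [ 0.4  0.5 -1. ]
dist/row 0.028
[[[0.0052, 0.0278, -0.0027], 0.0], [[0.0052, 0.0278, -0.0027], 0.0], [[0.0052, 0.0278, -0.0027], 0.0], [[0.0052, 0.0278, -0.0027], 0.0], [[0.0052, 0.0278, -0.0027], 0.0], [[0.0052, 0.0278, -0.0027], 0.0], [[0.0052, 0.0278, -0.0027], 0.0], [[0.0052, 0.0278, -0.0027], 0.0], [[0.0052, 0.0278, -0.0027], 0.0], [[0.0052, 0.0278, -0.0027], 0.0]]
```

{"method": "send_rows", "body": {
  "increments": [
    [[0.003,0.012,-0.008],0],
    [[0.006,0.024,-0.007],0],
    [[0.009,0.035,0],0],
    [[0.011,0.042,0],0],
    [[0.012,0.046,0],0],
    [[0.011,0.042,0],0],
    [[0.009,0.035,0],0],
    [[0.006,0.024,0],0],
    [[0.0035,0.013,0],0],
    [[0.0017,0.006,0],0]
  ]
}}

```text
time: 29.75
ee_pos: [0.4677, 0.2988, 0.2027]
tool_rot: [[-0.963, -0.269, -0.001], [-0.269, 0.963, -0.0], [0.001, -0.0, -1.0]]
contact_force: [-0.6, -1.0, -2.1]
width: 0.0293
grip_force: 20.0
```

{"method": "send_rows", "body": {
  "increments": [
    [[0,0,0.003],0],
    [[0,0,0.007],0],
    [[0,0,0.008],0],
    [[0,0,0.008],0],
    [[0,0,0.008],0],
    [[0,0,0.006],0],
    [[0,0,0.005],0],
    [[0,0,0.004],0],
    [[0,0,0.003],0],
    [[0,0,0.002],0]
  ]
}}

```text
time: 30.75
ee_pos: [0.4687, 0.2981, 0.1489]
tool_rot: [[-0.964, -0.267, 0.0], [-0.267, 0.964, 0.0], [-0.0, 0.0, -1.0]]
contact_force: [0.5, -0.6, 0.1]
width: 0.0291
grip_force: 20.0
```

{"method": "send_rows", "body": {
  "increments": [
    [[0,0,0.002],0],
    [[0,0,0.002],0],
    [[0,0,0.002],0],
    [[0,0,0.002],0],
    [[0,0,0.002],0],
    [[0,0,0.001],0],
    [[0,0,0],0],
    [[0,0,0],0],
    [[0,0,0],0],
    [[0,0,0],0]
  ]
}}

```text
time: 31.75
ee_pos: [0.4688, 0.298, 0.1382]
tool_rot: [[-0.964, -0.267, 0.0], [-0.267, 0.964, 0.0], [-0.0, 0.0, -1.0]]
contact_force: [0.4, 0.8, 0.3]
width: 0.029
grip_force: 20.0
```

Run:
```python
from h import *
st();F=[]
for c in('scene','top','scene','top'):
    get_image(c); F.append(observe()['contact_force'][2])
    for n in('pointer','knob0','pan_clear'): print(c,n,[(round(d['p'],2),np.round(d['xyz'],4)) for d in finder.place_of(c,n)[:3]]);F.append(observe()['contact_force'][2])
print(np.mean(F),np.std(F))
```

```text
t 31.75 p [0.4688 0.298  0.1382] h 105.5 w 0.029 q6 -81.2 F [0.4 0.8 0.3]
scene pointer [(0.69, array([0.639 , 0.295 , 0.1182]))]
scene knob0 [(0.57, array([ 0.5508, -0.0431, -0.0019])), (0.53, array([0.4683, 0.3006, 0.1225]))]
scene pan_clear [(0.83, array([0.4904, 0.302 , 0.117 ])), (0.63, array([ 0.5327, -0.2934,  0.0054]))]
top pointer [(0.58, array([0.6375, 0.2998, 0.1157]))]
top knob0 [(0.58, array([ 6.549e-01, -4.000e-02, -6.000e-04])), (0.46, array([ 0.5513, -0.046 ,  0.0023]))]
top pan_clear [(0.86, array([0.4904, 0.3047, 0.1193]))]
scene pointer [(0.67, array([0.6401, 0.2982, 0.1168])), (0.45, array([ 0.3773,  0.4077, -0.0058]))]
scene knob0 [(0.66, array([ 0.6599, -0.0416,  0.0036])), (0.56, array([ 0.5514, -0.0462, -0.005 ])), (0.5, array([0.4676, 0.299 , 0.1192]))]
scene pan_clear [(0.78, array([0.4895, 0.3058, 0.1191])), (0.41, array([ 0.5511, -0.0442, -0.0028]))]
top pointer [(0.9, array([0.6371, 0.2957, 0.1153]))]
top knob0 [(0.63, array([ 0.6585, -0.0391,  0.0016])), (0.45, array([ 0.5551, -0.0489,  0.0026]))]
top pan_clear [(0.97, array([0.4924, 0.3036, 0.1192]))]
-0.20656423304467453 0.45273318345718033
```

{"method": "send_rows", "body": {
  "increments": [
    [[0,0,0],0],
    [[0,0,0],0],
    [[0,0,0],0],
    [[0,0,0],0],
    [[0,0,-0.004],0],
    [[0,0,-0.01],0],
    [[0,0,-0.02],0],
    [[0,0,-0.03],0],
    [[0,0,-0.03],0],
    [[0,0,-0.02],0]
  ],
  "claw": 0.05
}}

```text
time: 33.55
ee_pos: [0.4696, 0.2984, 0.2557]
tool_rot: [[-0.964, -0.267, 0.003], [-0.267, 0.964, 0.002], [-0.004, 0.001, -1.0]]
contact_force: [-0.3, 0.3, -0.0]
width: 0.0497
grip_force: 0.0
```

Run:
```python
from h import *
st()
m=camera_model('wrist');R=np.array(m['R']);C=-R.T@m['t'];o=observe()
T=np.array(o['tool_rot']);print('cam in tool',(T.T@(C-o['ee_pos'])).round(3),'axis in tool',(T.T@R[2]).round(3),m['vertical_fov'],m['cx'],m['cy'])
f=200/np.tan(np.radians(m['vertical_fov']/2))
G=np.array([.637,.297,.113])
# where G would appear for candidate TCPs at heading 105.5, z .25
off=R.T.T
for x in(.50,.55,.60,.65,.70):
  for y in(.2,.25,.3):
    Ct=C+np.array([x,y,.25])-o['ee_pos'];p=R@(G-Ct);print(x,y,(f*p[:2]/p[2]+[m['cx'],m['cy']]).round())
```

```text
t 33.55 p [0.4696 0.2984 0.2557] h 105.51 w 0.0497 q6 -81.2 F [-0.3  0.3 -0. ]
cam in tool [ 0.084 -0.    -0.147] axis in tool [-0.3    0.001  0.954] 67.24884945300968 312.484458595016 205.4139971871815
0.5 0.2 [362. 332.]
0.5 0.25 [320. 322.]
0.5 0.3 [277. 312.]
0.55 0.2 [376. 296.]
0.55 0.25 [333. 285.]
0.55 0.3 [288. 274.]
0.6 0.2 [392. 256.]
0.6 0.25 [347. 244.]
0.6 0.3 [300. 232.]
0.65 0.2 [410. 213.]
0.65 0.25 [362. 200.]
0.65 0.3 [313. 186.]
0.7 0.2 [429. 165.]
0.7 0.25 [379. 150.]
0.7 0.3 [328. 136.]
```

Run:
```python
from h import *
D=[]
for i in range(4):
  for c in('scene','top'):
    get_image(c)
    g={n:[d['xyz'][2] for d in finder.place_of(c,n)[:3] if np.linalg.norm(np.array(d['xyz'][:2])-[.638,.297])<.02] for n in('pointer','gauge')}
    print(c,{k:np.round(v,4).tolist() for k,v in g.items()})
st()
```

```text
scene {'pointer': [0.1188], 'gauge': [0.1078]}
top {'pointer': [0.1129], 'gauge': [0.1096]}
scene {'pointer': [0.1166], 'gauge': [0.1095]}
top {'pointer': [0.1164], 'gauge': [0.1108]}
scene {'pointer': [0.1166], 'gauge': [0.1087]}
top {'pointer': [0.1128], 'gauge': [0.1086]}
scene {'pointer': [0.1138], 'gauge': [0.1098]}
top {'pointer': [0.1148], 'gauge': [0.109]}
t 34.75 p [0.4687 0.298  0.2521] h 105.51 w 0.0501 q6 -81.2 F [-0.2 -0.2 -0.7]
```

```bash
python3 -c "
from h import *
rows([.785,.302,.25],15.5,12,start=[.4688,.298,.252],sh=105.5)"
```

```text
dist/row 0.026
[[[-0.0255, -0.0067, 0.0002], 7.5], [[-0.0261, -0.0033, 0.0002], 7.5], [[-0.0264, 0.0001, 0.0002], 7.5], [[-0.0261, 0.0035, 0.0002], 7.5], [[-0.0254, 0.0069, 0.0002], 7.5], [[-0.0243, 0.0102, 0.0002], 7.5], [[-0.0228, 0.0133, 0.0002], 7.5], [[-0.0208, 0.0161, 0.0002], 7.5], [[-0.0186, 0.0187, 0.0002], 7.5], [[-0.016, 0.021, 0.0002], 7.5], [[-0.0131, 0.0229, 0.0002], 7.5], [[-0.01, 0.0244, 0.0002], 7.5]]
```

{"method": "send_rows", "body": {
  "increments": [
    [[-0.0255,-0.0067,0],7.5],
    [[-0.0261,-0.0033,0],7.5],
    [[-0.0264,0.0001,0],7.5],
    [[-0.0261,0.0035,0],7.5],
    [[-0.0254,0.0069,0],7.5],
    [[-0.0243,0.0102,0],7.5],
    [[-0.0228,0.0133,0],7.5],
    [[-0.0208,0.0161,0],7.5],
    [[-0.0186,0.0187,0],7.5],
    [[-0.016,0.021,0],7.5]
  ]
}}

```text
time: 35.75
ee_pos: [0.7332, 0.3013, 0.2517]
tool_rot: [[-0.503, 0.864, -0.0], [0.864, 0.503, -0.0], [0.0, -0.0, -1.0]]
contact_force: [0.9, -0.1, 0.4]
width: 0.0496
grip_force: 0.0
```

{"method": "send_rows", "body": {
  "increments": [
    [[-0.0131,0.0229,0],7.5],
    [[-0.01,0.0244,0],7.5],
    [[0,0,0.02],0],
    [[0,0,0.03],0],
    [[0,0,0.035],0],
    [[0,0,0.028],0],
    [[0,0,0.014],0],
    [[0,0,0],0],
    [[0,0,0],0],
    [[0,0,0],0]
  ]
}}

```text
time: 36.75
ee_pos: [0.7865, 0.3025, 0.1284]
tool_rot: [[-0.267, 0.964, 0.004], [0.964, 0.267, 0.001], [0.0, 0.005, -1.0]]
contact_force: [0.5, -0.5, 0.8]
width: 0.0496
grip_force: 0.0
```

{"method": "send_rows", "body": {
  "increments": [
    [[0,0,0],0],
    [[0,0,0],0],
    [[0,0,0],0],
    [[0,0,0],0],
    [[0,0,0],0],
    [[0,0,0],0],
    [[0,0,0],0],
    [[0,0,0],0],
    [[0,0,0],0],
    [[0,0,0],0]
  ]
}}

```text
time: 37.75
ee_pos: [0.785, 0.302, 0.125]
tool_rot: [[-0.267, 0.964, -0.0], [0.964, 0.267, -0.0], [-0.0, -0.0, -1.0]]
contact_force: [-0.2, 0.2, -0.6]
width: 0.0504
grip_force: 0.0
```

Run:
```python
from h import *
st()
a=get_image('wrist')
for n in('pointer','gauge'): print(n,[(round(d['p'],2),np.round(d['xyz'],4)) for d in finder.place_of('wrist',n)[:2]])
np.save('w6.npy',a)
m=camera_model('wrist');f=200/np.tan(np.radians(m['vertical_fov']/2));p=np.array(m['R'])@[.637,.297,.11]+m['t'];uv=f*p[:2]/p[2]+[m['cx'],m['cy']];print(uv)
x,y=int(max(0,uv[0]-75)),int(max(0,uv[1]-75))
cv2.imwrite('pics/w6.png',cv2.resize(a[y:y+130,x:x+170],None,fx=4.5,fy=4.5,interpolation=cv2.INTER_CUBIC)[:,:,::-1]);print(x,y)
```

```text
t 37.75 p [0.785 0.302 0.125] h 15.5 w 0.0504 q6 0.2 F [-0.2  0.2 -0.6]
pointer [(0.56, array([0.635 , 0.3003, 0.1152]))]
gauge [(0.89, array([0.6388, 0.298 , 0.1091]))]
[ 57.81488343 199.67629903]
0 124
```

View pics/w6.png

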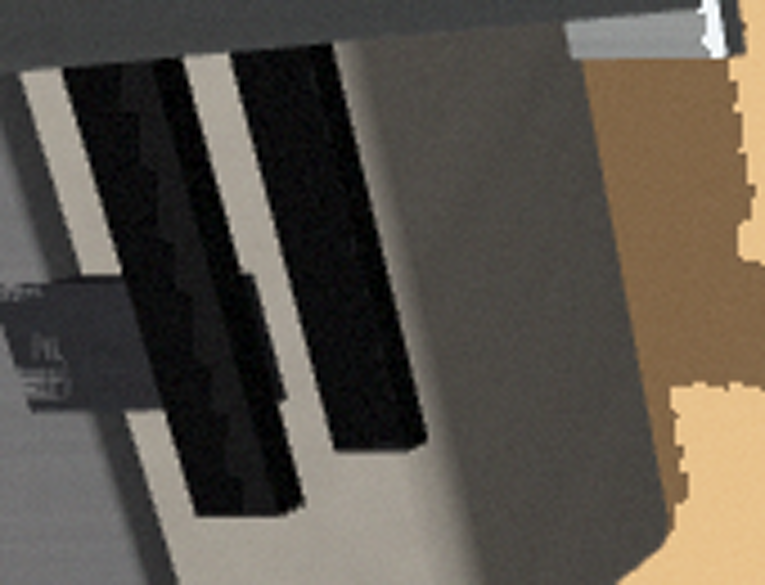

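The view shows both prongs, with the upper one spanning columns 142–257 and the lower one 304–402 at crop row 335. The pointer tip's edge is at column about 269, between them. I'll solve for its height.

Run:
```python
from h import *
from scipy.optimize import least_squares
a=np.load('w6.npy').astype(float).mean(2)
X=np.array([np.cos(np.radians(15.5)),np.sin(np.radians(15.5)),0])
lines=dict(UL=((65,70),(195,515)),UR=((183,55),(302,505)),LL=((232,55),(333,450)),LR=((332,45),(427,440)),PT=((255,275),(285,400)))
S={}
for k,(p,q) in lines.items():
    t=np.linspace(.15,.85,8)[:,None];uv=(np.array(p)+(np.array(q)-np.array(p))*t)/4.5+[0,124]-.39*0
    o,d=ray('wrist',uv);s=(d@X)/d[:,2];S[k]=s.mean();print(k,S[k].round(4),s.std().round(4))
ox,oz=o@X,o[2]
xat=lambda k,z:ox+S[k]*(z-oz)
def res(v):
    xp,s,dz=v
    return [xat('UR',.119+dz)-xp-s/2,xat('UL',.119+s+dz)-xp+s/2,xat('LL',.101+dz)-xp+s/2,xat('LR',.101-s+dz)-xp-s/2]
r=least_squares(res,[ox-.14,.006,0],x_scale=1e-3);xp,s,dz=r.x;print('xp',xp,'s',s,'dz',dz,'res mm',np.array(r.fun)*1e3)
# dz fixed 0
r2=least_squares(lambda v:res([v[0],v[1],0]),[xp,s],x_scale=1e-3);print(r2.x,np.array(r2.fun)*1e3)
for e in(-.002,0,.002):
    zb=oz+(xp+e-ox)/S['PT']; print('tip x off',e,'pointer mid (from bottom edge):',zb+.002-.110-dz, ' dz0:',oz+(r2.x[0]+e-ox)/S['PT']+.002-.110)
print('pointer net x',(np.array([.639,.297,0])@X),'expected tip',np.array([.5398,.2283,0])@X+.116)
```

```text
UL 0.9703 0.0002
UR 0.8822 0.0001
LL 0.8466 0.0002
LR 0.7718 0.0007
PT 0.8727 0.0004
xp 0.6660386817916344 s 0.00854103773304776 dz -0.03486125246892016 res mm [-0.13874748  0.13067016 -0.14179608  0.14987363]
[0.69618557 0.00645813] [ 1.51175071  0.74768903 -1.81566694 -0.44377281]
tip x off -0.002 pointer mid (from bottom edge): 0.0019270157567683882  dz0: 0.0016087364135820431
tip x off 0 pointer mid (from bottom edge): 0.0042186603594816935  dz0: 0.0039003810162953484
tip x off 0.002 pointer mid (from bottom edge): 0.006510304962194999  dz0: 0.006192025619008654
pointer net x 0.6951296572955524 expected tip 0.6971782399006806
```

Run:
```python
from h import *
s=get_image('scene')
for n in('knob0','bar_long','pan_bay','pointer'): print(n,[(round(d['p'],2),np.round(d['xyz'],4)) for d in finder.place_of('scene',n)[:3]])
t=get_image('top');c=lambda im,x,y:cv2.resize(im[y:y+120,x:x+130],(400,370),interpolation=cv2.INTER_CUBIC)
cv2.imwrite('pics/f.png',np.hstack([c(s,350,120),c(t,160,160)])[:,:,::-1]);st()
```

```text
knob0 [(0.65, array([0.4695, 0.2976, 0.1174])), (0.64, array([0.5416, 0.2249, 0.1178])), (0.59, array([0.4874, 0.3048, 0.1168]))]
bar_long [(0.73, array([0.5391, 0.2234, 0.1184]))]
pan_bay [(0.67, array([0.5387, 0.2255, 0.1166]))]
pointer [(0.85, array([0.6371, 0.2962, 0.1152]))]
t 38.2 p [0.785  0.302  0.1251] h 15.5 w 0.0498 q6 0.2 F [ 1.3  0.9 -0.4]
```

View pics/f.png

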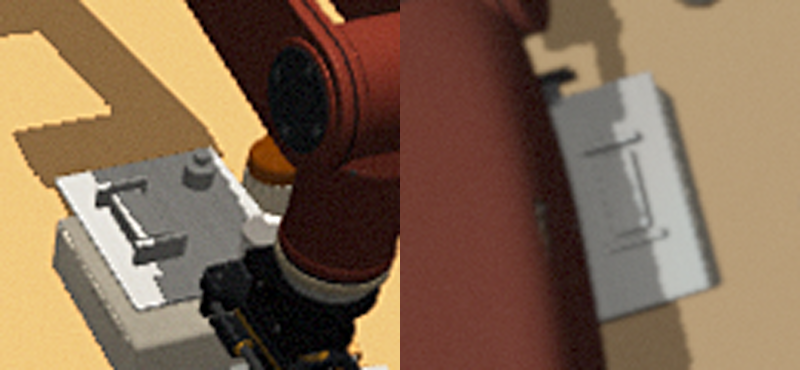

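The picture shows the bar lying flat between the cheeks, the knob upright on the pan at crop (200,170), and the arm clear of everything. The pointer is about 5 mm above the gauge middle, within the 7 mm limit. Handing in.

```bash
python3 -c "
from station import *
print(workorder.close_job())"
```

```text
the job is handed in; nothing more can be done
None
```

I handed the job in, but the system returned no verdict: the long bar lies flat between the cheeks, one knob weight stands upright on the pan (two spares untouched on the bench), and the pointer rests an estimated 4–6 mm above the gauge middle (limit 7 mm).

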